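# Flow-cell teardown onto the drip rests

### The arm

A 6-joint arm with a two-finger parallel gripper is mounted at the origin on the work surface. World frame = base frame: x ahead of the robot, y to its left, z up, the work surface at z = 0. Lengths are in m, angles in degrees, forces in N, time in s.
With the tool pointing down it reaches from about 0.4 to 0.825 m from the base axis. Payload 7 kg.
Tool frame: the origin (TCP) lies midway between the tips of the shut fingers; the grasp point (between the pads) lies 19 mm behind it; z points along the fingers, y is the line along which they close (so a half turn about z gives the same grasp; the last joint's range is limited). The gripper opens to 88 mm and grips with 3 to 60 N. Pads are 19 mm wide; open, the fingers measure 130 mm over their backs; the gripper's body (78 mm by 193 mm) begins 47 mm behind the grasp point.
Start: joints at [-51.675, 20.546, 0.682, 0, -70.136, -16.507], TCP at [0.251, -0.627, 0.227] pointing down, gripper open.
Joint ranges: [-176.03, 176.03], [-82.01, 121.73], [-58.28, 71.71], [-173.87, 95.51], [-174.79, -0.11], [-173.66, 173.66]. Speed limits (degrees/s): [136.94, 136.94, 172.46, 180, 180, 180].

### API

Orientations are given as [roll, pitch, yaw] about the fixed x, y, z axes, in that order (R = Rz(yaw) Ry(pitch) Rx(roll)).
In Python, from plant import ctrl gives the robot as it stands.
- The arm moves only by the tool arm_command, never from a script. Its argument "steps" is a list of rows, each an object with "translation": the shift along the tool's x, y, z in mm, a list of three; "rotation": the turn, a rotation vector about the tool's x, y, z in units of 5 degrees (1.0 is 5 degrees), a list of three; "claw": the finger opening in mm, from 0 to 87.6. In form: [{"translation": [x, y, z], "rotation": [rx, ry, rz], "claw": claw}, ...]. A call has 1 to 5 rows; each row is the pose to reach, as a shift and turn from the pose commanded when the call began, along the tool's axes at that moment; what a row does not reach only later rows make up. A row lasts 1/10 s, in which the tool goes at most 50 mm and 8.59 degrees, less where a joint would pass 70% of its speed; a pose out of reach is approached as far as the arm can. A call with a gripper value outside its range is refused whole. The fingers move at their own pace and stop on an object; the grip force is fixed at half the most. Time passes only in rows, so rows that repeat a pose let the fingers close. It gives the time, the measured TCP pose, the force, the opening and the grip force at its end, in the units of the state.
- ctrl.get_obs(): the state, without advancing time (a new reading comes with each control period).
- ctrl.snapshot(name): name is "side" or "top"; returns (picture, depth): 480x640x3 uint8, red, green, blue; 480x640 float32, m along the optical axis (not along the pixel's ray), 0 where there is no reading.
- ctrl.calibration(name): a dict with "vertical_fov" (degrees; the focal length in pixels is half the picture's height over the tangent of half this angle, whatever the lens; pixels are square), "cx", "cy" (the principal point, pixels), "k1" (the pictures are not rectified: a ray, as slopes to the right and down, at radius r is drawn at 1 + k1 r^2 times it, then the intrinsics apply), "rvec" (rotation vector, rad) and "tvec" (3), from world to camera coordinates, as OpenCV has them. Camera axes: x right, y down, z forward; pixel columns grow to the right and rows downward; lengths in m; the calibration is good to about 2 mm. A picture is of the moment at which its call begins. calibration takes no time and is no camera call.
- ctrl.close_job(): hands the job in; it is judged then, once.
The state is a dict: "clock": time; "joint_pos": joint angles; "qvel": joint speeds; "tau": joint torques, N m; "tool_pos": TCP position; "orientation": TCP orientation; "force": force on the tool from outside, world axes, zero at the start; "moment": the same for the moment, N m; "opening": finger opening in m; "gripper_force": force on a finger pad.
Only numpy, scipy, OpenCV 4.12 (cv2) and the standard library are available. Lean on these libraries where they do the work, as an engineer would, in place of code of your own. Each camera call takes 0.05 s, during which the arm holds its last target. There are 200 camera calls.

### The job

Take the flow cell apart from the top down and lay each part, as it comes off, flat on the drip rest of its own colour: white end block on white, blue frame on blue, black flow plate on black, copper collector on orange, each centred and lengthwise along the rest's ribs, the same side up as now. When the others are on their rests, slide the collector forward along the bed until it is out from under the two rear clips, then lift it off. Leave the flask with the green band standing where it is.

Things in the scene. Friction and masses are not known exactly. Their poses are not given: they have to be found in the camera images.
- endblock: White plastic end block, the top of the stack, 60 (x) x 44 (y) x 18 (z) mm, 80 g, with two small grey ports 14 mm high standing on its top at x = +-20 mm. It lies loose on the blue frame, as everything in the stack does: nothing is bolted or held by pins. Origin: centre of the underside; x along the length, y across, z up. The same either way round.
- frame: Blue plastic frame, second from the top, 80 x 52 x 16 mm with a through window 44 x 24 mm, 70 g; it lies on the black flow plate and shows as a blue rim round the white block. Origin: centre of the underside; x along the length, y across, z up. The same either way round.
- graphite: Black flow plate with fine grooves on top, third from the top, 96 x 60 x 16 mm, 170 g; it lies on the copper collector. Origin: centre of the underside; x along the length, y across, z up. The same either way round.
- collector: Copper plate, bottom of the stack, 150 x 64 x 10 mm, 280 g, loose on the stand's bed, its rear (+x) 27 mm under the two clips (2 mm gap above it), its front sticking out before the black plate. A slide of 30 to 60 mm frees it and leaves it on the bed. Origin: centre of the underside; x along the length, y across, z up. The same either way round.
- stand: Fixed aluminium stand. Base 200 x 110 x 8 mm; on it a flat bed 36 mm wide, x = -105 to +75 mm, top 30 mm above the table, under the collector. Rear: two dark clips, posts from y = +-37 mm out, arms in to y = +-14 mm over x = +48 to +82 mm, 42 to 47 mm above the table. Origin: on the table below the collector's middle at the start (within 3 mm). Forward (out of the clips) is -x.
- flask: Conical glass flask with a green band, 58 mm across the foot, 80 mm high, 120 g, standing loose on the table to the left or to the right of the rests. A bystander. Origin: centre of the underside.
- rest_white: White drip rest, fixed: base plate 120 x 72 x 3 mm with two ribs 104 mm long, 8 mm wide, 12 mm high on it, along x at y = +-12 mm, all white. Origin: centre of the underside, on the table; a part lies on the rib tops, 15 mm above it. The four rests differ only in colour; which stands where changes.
- rest_blue: Blue drip rest, fixed: base plate 120 x 72 x 3 mm with two ribs 104 mm long, 8 mm wide, 12 mm high on it, along x at y = +-12 mm, all blue. Origin: centre of the underside, on the table; a part lies on the rib tops, 15 mm above it. The four rests differ only in colour; which stands where changes.
- rest_black: Black drip rest, fixed: base plate 120 x 72 x 3 mm with two ribs 104 mm long, 8 mm wide, 12 mm high on it, along x at y = +-12 mm, all black. Origin: centre of the underside, on the table; a part lies on the rib tops, 15 mm above it. The four rests differ only in colour; which stands where changes.
- rest_orange: Orange drip rest, fixed: base plate 120 x 72 x 3 mm with two ribs 104 mm long, 8 mm wide, 12 mm high on it, along x at y = +-12 mm, all orange. Origin: centre of the underside, on the table; a part lies on the rib tops, 15 mm above it. The four rests differ only in colour; which stands where changes.
Not all that is in view belongs to the job. Leave any turquoise look-alike of the graphite alone.

How it is judged (in metres and radians):
On the way, in this order (a step that is already met when the one before it is completed fails the run):
1. the white end block lies on the white rest, released (horizontal distance between endblock and rest_white below 0.012 m and angle between the x axis of endblock and the x axis of rest_white, either way round below 0.2 rad and z of endblock in the frame of rest_white between 0.012 and 0.019 m and angle between endblock's own z axis and vertical below 0.08 rad and contact force between the fingers and endblock below 0.1 N), for 0.2 s.
2. the blue frame lies on the blue rest, released (horizontal distance between frame and rest_blue below 0.012 m and angle between the x axis of frame and the x axis of rest_blue, either way round below 0.2 rad and z of frame in the frame of rest_blue between 0.012 and 0.019 m and angle between frame's own z axis and vertical below 0.08 rad and contact force between the fingers and frame below 0.1 N), for 0.2 s.
3. the black flow plate lies on the black rest, released (horizontal distance between graphite and rest_black below 0.012 m and angle between the x axis of graphite and the x axis of rest_black, either way round below 0.2 rad and z of graphite in the frame of rest_black between 0.012 and 0.019 m and angle between graphite's own z axis and vertical below 0.08 rad and contact force between the fingers and graphite below 0.1 N), for 0.2 s.
4. the copper collector has been drawn forward along the bed, clear of the clips (x of collector in the frame of stand below -0.027 m and z of collector in the frame of stand below 0.05 m), for 0.05 s.
5. the copper collector lies on the orange rest, released (horizontal distance between collector and rest_orange below 0.012 m and angle between the x axis of collector and the x axis of rest_orange, either way round below 0.2 rad and z of collector in the frame of rest_orange between 0.012 and 0.019 m and angle between collector's own z axis and vertical below 0.08 rad and contact force between the fingers and collector below 0.1 N), for 0.2 s.
At the end, for the whole second after the job is handed in: Each part lies on the ribs of its colour's rest (copper on orange): centre within 12 mm, length within 0.2 rad of the rest's, underside 12 to 19 mm above the table, level within 0.08 rad, at rest; the flask upright within 20 mm of its start (horizontal distance between endblock and rest_white below 0.012 m and angle between the x axis of endblock and the x axis of rest_white, either way round below 0.2 rad and z of endblock in the frame of rest_white between 0.012 and 0.019 m and angle between each of endblock, frame, graphite, collector's own z axis and vertical below 0.08 rad and linear speed of each of endblock, frame, graphite, collector below 0.02 m/s and angular speed of each of endblock, frame, graphite, collector below 0.2 rad/s and horizontal distance between frame and rest_blue below 0.012 m and angle between the x axis of frame and the x axis of rest_blue, either way round below 0.2 rad and z of frame in the frame of rest_blue between 0.012 and 0.019 m and horizontal distance between graphite and rest_black below 0.012 m and angle between the x axis of graphite and the x axis of rest_black, either way round below 0.2 rad and z of graphite in the frame of rest_black between 0.012 and 0.019 m and horizontal distance between collector and rest_orange below 0.012 m and angle between the x axis of collector and the x axis of rest_orange, either way round below 0.2 rad and z of collector in the frame of rest_orange between 0.012 and 0.019 m and angle between flask's own z axis and vertical below 0.1 rad and distance of flask from where it was at the start of the episode below 0.02 m); the robot touches nothing.
It fails at once if the flask is knocked over or pushed more than 20 mm (distance of flask from where it was at the start of the episode above 0.02 m or angle between flask's own z axis and vertical above 0.3 rad).
It also fails if it takes over 128 s, if anything falls off the work surface, if the arm or the gripper's body presses on something with over 40 N, if the wrist force passes 120 N, or if a joint passes its speed limit or range.

## Working session

There is one attempt and no reset: what is moved stays moved. The work goes in short steps, Python scripts to look and compute and a tool call to move; the robot and the scene stay as the last step left them, time stands still between calls to the robot, and variables do not carry over. Pictures are saved under pics/ and viewed, at most 14 in all, crops included, and the job is handed in when it is done.

Besides the shell and the picture viewer there is one more tool, called after "Emit:" as name(argument=value, ...), one argument or row to a line, values as JSON. arm_command: Moves the arm, as the interface text tells. Its arguments: {"type":"object","properties":{"steps":{"type":"array"}},"required":["steps"]}

```bash
mkdir -p pics; ls; cat > h.py <<'E'
import numpy as np, cv2
from plant import ctrl
def cam(n):
    c=ctrl.calibration(n); f=240/np.tan(np.radians(c["vertical_fov"])/2)
    R=cv2.Rodrigues(np.array(c["rvec"],float))[0]; return f,c["cx"],c["cy"],c["k1"],R,np.array(c["tvec"],float).ravel()
def rays(n,uv):
    f,cx,cy,k,R,t=cam(n); uv=np.asarray(uv,float).reshape(-1,2)
    d=(uv-[cx,cy])/f; s=d.copy()
    for _ in range(20): s=d/(1+k*(s**2).sum(1,keepdims=True))
    return s,R,t
def atz(n,uv,z):
    s,R,t=rays(n,uv); D=np.c_[s,np.ones(len(s))]@R; C=-R.T@t
    return C+D*((z-C[2])/D[:,2])[:,None]
def cloud(n,dep):
    v,u=np.mgrid[0:480,0:640]; s,R,t=rays(n,np.c_[u.ravel(),v.ravel()])
    P=np.c_[s,np.ones(len(s))]*dep.reshape(-1,1)
    return ((P-t)@R).reshape(480,640,3)
def snap(n,name):
    p,d=ctrl.snapshot(n); cv2.imwrite(f"pics/{name}.png",p[:,:,::-1]); np.save(f"pics/{name}.npy",d); return p,d
E
python3 - <<'E'
from h import *
for n in("top","side"):
    snap(n,n+"0"); f,cx,cy,k,R,t=cam(n); print(n,f,cx,cy,k,-R.T@t,R.round(3).tolist())
print(ctrl.get_obs())
E
```

```text
pics
top 456.47712624945484 316.79606883842365 242.57350297742866 -0.05980974189817164 [ 0.27976564 -0.01587286  1.10709421] [[0.142, -0.99, -0.002], [-0.969, -0.138, -0.206], [0.204, 0.031, -0.978]]
side 495.6225952571254 325.9262033079034 242.2741220278357 0.018060680664245193 [0.21653946 0.59224845 0.90677753] [[-0.911, -0.412, -0.018], [-0.32, 0.734, -0.599], [0.26, -0.54, -0.801]]
{'clock': 0.1, 'joint_pos': array([-5.16750260e+01,  2.05891640e+01,  6.38749322e-01, -1.66608945e-02,
       -7.01368741e+01, -1.65051032e+01]), 'qvel': array([-0.01567282, -0.07170462,  0.22645363,  0.06005905, -0.05322838,
        0.03829273]), 'tau': array([-1.60344749e-03, -5.84160340e+01,  2.93753529e+01,  7.01553494e+00,
        1.01760085e-02, -5.83852352e-05]), 'tool_pos': array([ 0.25067304, -0.62625055,  0.225697  ]), 'orientation': array([ 1.79911858e+02, -9.78329287e-03, -1.58185795e+02]), 'force': array([-0.358849  ,  1.09426899,  0.0553377 ]), 'moment': array([-0.01872238,  0.01909277, -0.034907  ]), 'gripper_force': 0.0, 'opening': 0.08774700034745607}
```

View pics/top0.png

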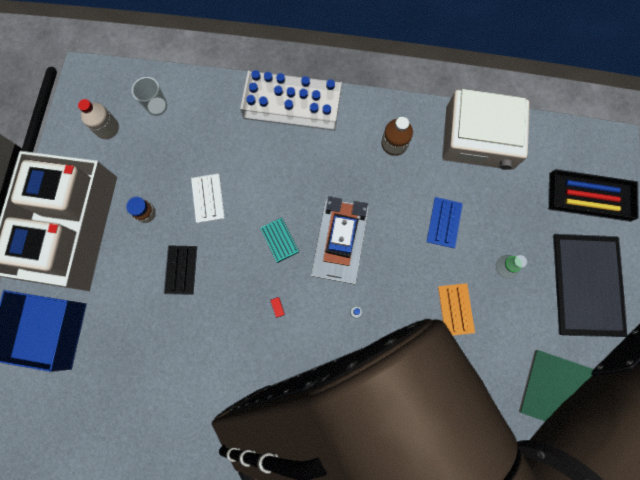

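View pics/side0.png

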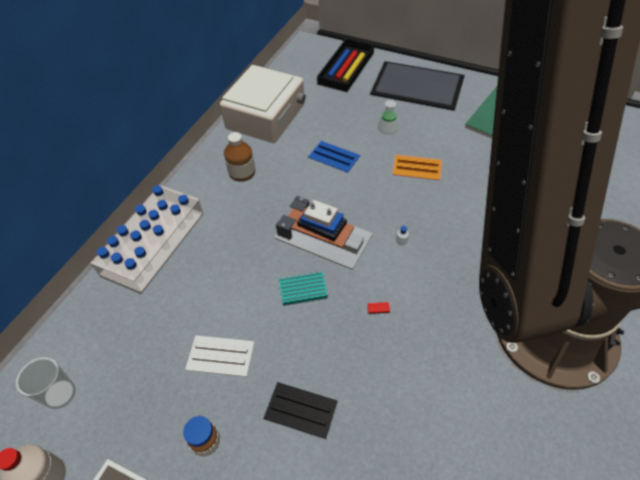

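Top view: the stack is at (341,235), with rests white (207,198), black (180,270), blue (445,222) and orange (457,309). The flask is at (513,265) and the turquoise decoy at (280,240). The side view shows the same layout. Next I measure all of them from both cameras.

```bash
cat > m.py <<'E'
from h import *
def lab(p):
    h=cv2.cvtColor(p,cv2.COLOR_RGB2HSV).astype(int); return h[...,0],h[...,1],h[...,2]
SEED={"top":dict(white=(198,207),black=(270,180),blue=(222,445),orange=(309,457)),
      "side":dict(white=(355,220),black=(410,300),blue=(156,334),orange=(167,418))}
def rect(P):
    (c,wh,a)=cv2.minAreaRect(P[:,:2].astype(np.float32)*1000)
    if wh[0]<wh[1]: wh=wh[::-1]; a+=90
    return np.round(c,1),np.round(wh,1),round((a+90)%180-90,1)
if __name__=="__main__":
  for n in("top","side"):
    p=cv2.imread(f"pics/{n}0.png")[:,:,::-1].copy(); d=np.load(f"pics/{n}0.npy"); W=cloud(n,d); H,S,V=lab(p)
    M=dict(white=(V>150)&(S<60),black=V<60,blue=(H>105)&(H<125)&(S>150)&(V>70),orange=(H>8)&(H<25)&(S>150)&(V>120))
    for k,(r,c) in SEED[n].items():
        m=np.zeros((480,640),bool); m[r-50:r+50,c-50:c+50]=1
        m&=M[k]&(d>0)&(W[...,2]<.03); m=cv2.morphologyEx(m.astype(np.uint8),cv2.MORPH_CLOSE,np.ones((5,5)))
        q,l,s,_=cv2.connectedComponentsWithStats(m); i=1+s[1:,4].argmax(); m=(l==i)
        v,u=np.nonzero(m); P=atz(n,np.c_[u,v],.003); z=W[...,2][m]
        print(n,k,*rect(P),"z pct",np.percentile(z,[5,50,95]).round(4))
    c=[(341,235),(325,220)][n=="side"]; w=W[c[1]-60:c[1]+60,c[0]-60:c[0]+60].reshape(-1,3); h=np.histogram(w[:,2],np.arange(-.005,.13,.004))
    print([(round(b,3),int(a)) for a,b in zip(*h) if a>15])
    f=[(513,265),(389,120)][n=="side"]; w=W[f[1]-22:f[1]+22,f[0]-22:f[0]+22].reshape(-1,3); w=w[w[:,2]>.02]; print("flask",len(w),w.mean(0),w.max(0),w.min(0))
    # other obstacles table level
    print("table z",np.median(W[200:300,100:130,2] if n=="side" else W[330:360,100:160,2]))
    cv2.imwrite(f"pics/{n}_c.png",cv2.resize(p[c[1]-50:c[1]+50,c[0]-60:c[0]+60,::-1],None,fx=6,fy=6,interpolation=cv2.INTER_CUBIC))
E
python3 m.py
```

```text
top white [587.  310.9] [126.8  98.4] 17.4 z pct [-0.0011  0.0034  0.0164]
top black [396.3 341.7] [117.8  70.1] 6.7 z pct [-0.0004  0.0038  0.0161]
top blue [ 607.2 -289.7] [118.7  70.5] -4.8 z pct [0.0005 0.0049 0.0172]
top orange [ 395.2 -336.5] [117.5  70.8] 13.5 z pct [0.0007 0.0049 0.0177]
[(np.float64(-0.005), 2593), (np.float64(-0.001), 6571), (np.float64(0.003), 1482), (np.float64(0.007), 960), (np.float64(0.011), 250), (np.float64(0.015), 261), (np.float64(0.019), 51), (np.float64(0.023), 19), (np.float64(0.027), 105), (np.float64(0.031), 86), (np.float64(0.035), 122), (np.float64(0.039), 323), (np.float64(0.043), 195), (np.float64(0.047), 241), (np.float64(0.051), 96), (np.float64(0.055), 163), (np.float64(0.059), 21), (np.float64(0.067), 52), (np.float64(0.071), 171), (np.float64(0.075), 26), (np.float64(0.083), 27), (np.float64(0.087), 260), (np.float64(0.091), 168), (np.float64(0.095), 19)]
flask 442 [ 0.50946783 -0.43981636  0.06805191] [ 0.54184109 -0.01587286  1.10709421] [ 0.27976564 -0.47553713  0.02002374]
table z -0.00042364459938129496
side white [597.2 287.4] [
[... 428 characters left out ...]
(0.015), 127), (np.float64(0.019), 33), (np.float64(0.023), 82), (np.float64(0.027), 181), (np.float64(0.031), 103), (np.float64(0.035), 372), (np.float64(0.039), 222), (np.float64(0.043), 328), (np.float64(0.047), 134), (np.float64(0.051), 146), (np.float64(0.055), 90), (np.float64(0.059), 53), (np.float64(0.063), 49), (np.float64(0.067), 147), (np.float64(0.071), 84), (np.float64(0.075), 33), (np.float64(0.079), 40), (np.float64(0.083), 101), (np.float64(0.087), 287), (np.float64(0.091), 26), (np.float64(0.095), 18), (np.float64(0.099), 16)]
flask 342 [ 0.51161764 -0.42437994  0.05970733] [0.54211065 0.59224845 0.90677753] [ 0.21653946 -0.466596    0.02016567]
table z 0.0015802664072436488
```

```bash
python3 - <<'E'
import cv2,numpy as np
a=cv2.imread("pics/top_c.png");b=cv2.imread("pics/side_c.png")
s=lambda x:cv2.resize(x[60:540,60:660],(400,320))
t=cv2.imread("pics/top0.png");d=cv2.imread("pics/side0.png")
z=lambda i,c,r:cv2.resize(i[c[1]-r:c[1]+r,c[0]-int(r*1.25):c[0]+int(r*1.25)],(400,320),interpolation=cv2.INTER_CUBIC)
cv2.imwrite("pics/crop.png",np.r_[np.c_[z(t,(341,238),45),z(d,(322,230),45)],np.c_[z(t,(207,198),35),z(d,(220,355),40)]][:600])
E
```

```text
Traceback (most recent call last):
cv2.error: OpenCV(4.12.0) /io/opencv/modules/imgcodecs/src/loadsave.cpp:1058: error: (-215:Assertion failed) image.channels() == 1 || image.channels() == 3 || image.channels() == 4 in function 'imwrite_'
```

```bash
python3 - <<'E'
import cv2,numpy as np
t=cv2.imread("pics/top0.png");d=cv2.imread("pics/side0.png")
z=lambda i,c,r:cv2.resize(i[c[1]-r:c[1]+r,c[0]-int(r*1.25):c[0]+int(r*1.25)],(400,300),interpolation=cv2.INTER_CUBIC)
cv2.imwrite("pics/crop.png",np.vstack([np.hstack([z(t,(341,238),48),z(d,(322,230),48)]),np.hstack([z(t,(207,198),36),z(d,(220,355),40)])]))
E
```

```text
(no output)
```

View pics/crop.png

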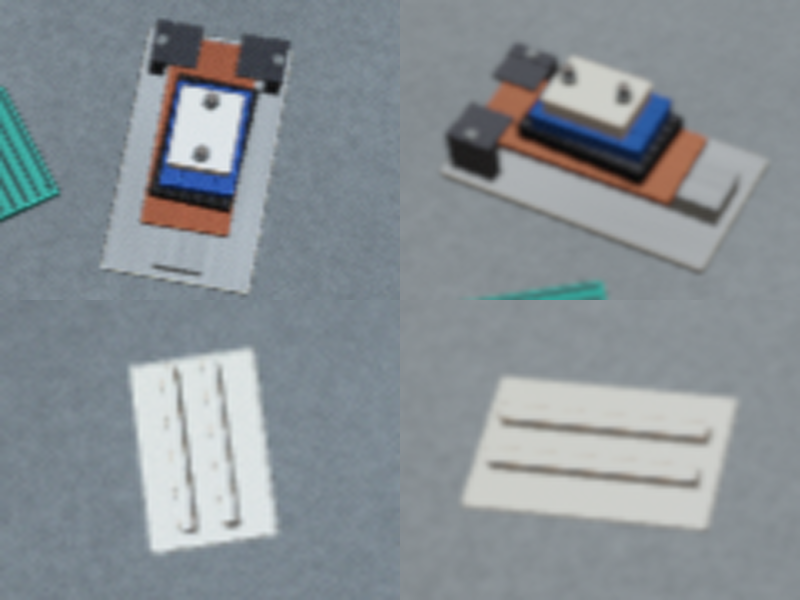

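The crop shows the stack square on its stand, with the clips at the rear, away from the robot, and the bed's front sticking out towards the robot. Next I measure the white rest and the stack layers.

```bash
cat > m2.py <<'E'
from m import *
for n in("top","side"):
    p=cv2.imread(f"pics/{n}0.png")[:,:,::-1].copy(); d=np.load(f"pics/{n}0.npy"); W=cloud(n,d); H,S,V=lab(p); Z=W[...,2]
    r,c=SEED[n]["white"]; m=np.zeros((480,640),bool); m[r-40:r+40,c-50:c+50]=1
    t=cv2.threshold(V[r-40:r+40,c-50:c+50].astype(np.uint8),0,255,cv2.THRESH_OTSU)[0]
    def big(m):
        m=cv2.morphologyEx(m.astype(np.uint8),cv2.MORPH_CLOSE,np.ones((5,5)));q,l,s,_=cv2.connectedComponentsWithStats(m); return l==1+s[1:,4].argmax()
    w=big(m&(V>t)); v,u=np.nonzero(w); print(n,"white",t,*rect(atz(n,np.c_[u,v],.003)),np.percentile(Z[w],[5,50,95]).round(4))
    c=[(341,235),(325,220)][n=="side"]; m=np.zeros((480,640),bool); m[c[1]-50:c[1]+50,c[0]-55:c[0]+55]=1
    for k,q,z in(("block",m&(S<50)&(V>150)&(Z>.082),.09),("blue",m&(H>105)&(H<125)&(S>130)&(Z>.064)&(Z<.08),.072),("copper",m&(H<20)&(S>90)&(Z>.032)&(Z<.05),.04)):
        q=big(q) if k!="copper" else q; v,u=np.nonzero(q)
        print(n,k,len(u),*rect(atz(n,np.c_[u,v],z)),"depth-z",np.percentile(Z[q],[5,50,95]).round(4), "cloud",rect(W[q])[0])
    q=m&(S<70)&(V>100)&(V<230)
    f=[(513,265),(389,120)][n=="side"]; g=np.zeros((480,640),bool); g[f[1]-18:f[1]+18,f[0]-18:f[0]+18]=1; g&=(H>40)&(H<85)&(S>70)&(d>0); print("band",g.sum(),np.median(W[g],0).round(3))
E
python3 m2.py
```

```text
top white 181.0 [586.6 311.4] [120.8  72.7] 17.8 [-0.0001  0.0037  0.0166]
top block 474 [527.4 -37.6] [59.2 43.4] -3.3 depth-z [0.0872 0.0907 0.0997] cloud [418.4 -31.4]
top blue 184 [524.1 -38.2] [81.6 51.5] -2.0 depth-z [0.0678 0.0725 0.0755] cloud [422.  -34.9]
top copper 434 [534.3 -36.1] [149.2  61.1] -1.7 depth-z [0.0373 0.0405 0.0453] cloud [534.4 -35.5]
band 159 [ 0.511 -0.444  0.048]
side white 175.0 [587.2 315.1] [120.1  72.2] 17.5 [-0.0005  0.0027  0.0149]
side block 415 [527.7 -31.3] [60.3 43. ] -2.1 depth-z [0.0859 0.0884 0.0995] cloud [394.5 271.7]
side blue 234 [525.2 -27.9] [82.  53.9] 2.7 depth-z [0.0652 0.0694 0.0729] cloud [526.5 -32.1]
side copper 594 [534.6 -28.9] [149.3  65.1] -1.8 depth-z [0.0355 0.0385 0.0462] cloud [536.5 -29.8]
band 111 [ 0.516 -0.439  0.045]
```

Emit:
arm_command(
  steps=[
    {"translation": [-36,34,3],"rotation": [0,0,0],"claw": 87},
    {"translation": [-72,68,6],"rotation": [0,0,0],"claw": 87},
    {"translation": [-108,102,9],"rotation": [0,0,0],"claw": 87},
    {"translation": [-144,136,12],"rotation": [0,0,0],"claw": 87},
    {"translation": [-180,170,15],"rotation": [0,0,0],"claw": 87},
  ],
)

```text
clock: 0.6
tool_pos: [0.355, -0.4, 0.2112]
orientation: [180.0, -0.0, -158.2]
force: [1.7, -0.9, 0.5]
opening: 0.0868
gripper_force: 0.0
```

```bash
cat > go.py <<'E'
import sys
from h import *
# usage: go.py x y z yaw (mm,deg) -> shift in tool axes and turn in 5-deg units
o=ctrl.get_obs(); p=o["tool_pos"]*1000; y=o["orientation"][2]; R=cv2.Rodrigues(np.zeros(3))[0]
from scipy.spatial.transform import Rotation as Ro
R=Ro.from_euler("xyz",o["orientation"],degrees=True)
print("at",p.round(1),o["orientation"].round(2),"t",round(o["clock"],2),"open",round(o["opening"]*1000,1),"gf",o["gripper_force"],"F",o["force"].round(1),"j",o["joint_pos"].round(0))
if len(sys.argv)>4:
    x=[float(a) for a in sys.argv[1:5]]; T=R.inv().apply(np.array(x[:3])-p)
    rv=(R.inv()*Ro.from_euler("xyz",[180,0,x[3]],degrees=True)).as_rotvec(degrees=True)/5
    print("shift",T.round(1),"turn",rv.round(2),"rows",round(np.linalg.norm(T)/50,1))
E
python3 go.py 527.5 -34.5 180 178
```

```text
at [ 355.  -400.   211.2] [ 1.7998e+02 -1.0000e-02 -1.5821e+02] t 0.6 open 86.8 gf 0.0 F [ 1.7 -0.9  0.5] j [-27.   8. -18.  -0. -64. -41.]
shift [-295.9  275.3   31.2] turn [ 0.   -0.    4.76] rows 8.1
```

Emit:
arm_command(
  steps=[
    {"translation": [-36,34,4],"rotation": [0,0,0],"claw": 87},
    {"translation": [-72,68,8],"rotation": [0,0,0],"claw": 87},
    {"translation": [-108,102,12],"rotation": [0,0,0],"claw": 87},
    {"translation": [-144,136,16],"rotation": [0,0,0],"claw": 87},
    {"translation": [-180,170,20],"rotation": [0,0,0],"claw": 87},
  ],
)

```text
clock: 1.1
tool_pos: [0.459, -0.1752, 0.1915]
orientation: [-180.0, 0.0, -158.2]
force: [1.5, -0.9, 0.2]
opening: 0.087
gripper_force: 0.0
```

Emit:
arm_command(
  steps=[
    {"translation": [-29,26,3],"rotation": [0,0,1],"claw": 87},
    {"translation": [-58,52,6],"rotation": [0,0,2.2],"claw": 87},
    {"translation": [-87,78,9],"rotation": [0,0,3.5],"claw": 87},
    {"translation": [-116,105,11],"rotation": [0,0,4.76],"claw": 87},
    {"translation": [-116,105,11],"rotation": [0,0,4.76],"claw": 87},
  ],
)

```text
clock: 1.6
tool_pos: [0.5289, -0.0333, 0.1799]
orientation: [-180.0, -0.0, 178.0]
force: [-0.1, 0.4, -0.2]
opening: 0.0868
gripper_force: 0.0
```

```bash
python3 go.py 527.5 -34.5 75 178; python3 -c "
from h import *
snap('top','top1');snap('side','side1')
a=cv2.imread('pics/top1.png')[90:390,140:540];b=cv2.imread('pics/side1.png')[90:390,140:540]
cv2.imwrite('pics/c1.png',np.hstack([a,b]))"
```

```text
at [528.9 -33.3 179.9] [-1.8000e+02 -2.0000e-02  1.7796e+02] t 1.6 open 86.8 gf 0.0 F [-0.1  0.4 -0.2] j [  18.    9.  -21.   -0.  -60. -110.]
shift [  1.3  -1.3 104.9] turn [-0.   -0.   -0.01] rows 2.1
```

View pics/c1.png

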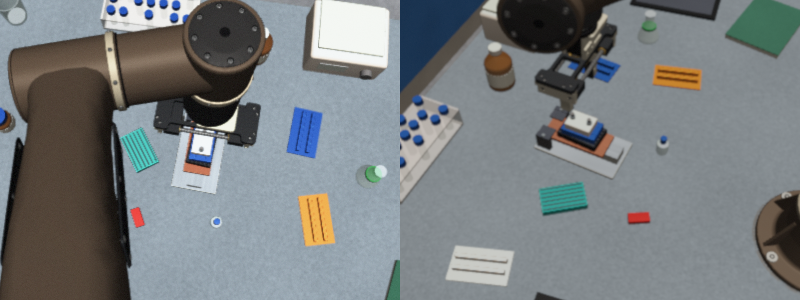

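Emit:
arm_command(
  steps=[
    {"translation": [1,-1,30],"rotation": [0,0,0],"claw": 87},
    {"translation": [1,-1,60],"rotation": [0,0,0],"claw": 87},
    {"translation": [1,-1,85],"rotation": [0,0,0],"claw": 87},
    {"translation": [1,-1,105],"rotation": [0,0,0],"claw": 87},
    {"translation": [1,-1,105],"rotation": [0,0,0],"claw": 87},
  ],
)

```text
clock: 2.2
tool_pos: [0.5238, -0.039, 0.0731]
orientation: [-179.9, -0.3, 178.0]
force: [-0.3, 0.0, 0.5]
opening: 0.087
gripper_force: 0.0
```

Emit:
arm_command(
  steps=[
    {"translation": [0,0,0],"rotation": [0,0,0],"claw": 60},
    {"translation": [0,0,0],"rotation": [0,0,0],"claw": 50},
    {"translation": [0,0,0],"rotation": [0,0,0],"claw": 30},
    {"translation": [0,0,0],"rotation": [0,0,0],"claw": 30},
    {"translation": [0,0,0],"rotation": [0,0,0],"claw": 30},
  ],
)

```text
clock: 2.7
tool_pos: [0.5266, -0.0375, 0.0762]
orientation: [180.0, 0.1, 178.0]
force: [0.1, -0.2, 0.2]
opening: 0.0524
gripper_force: 0.0
```

```bash
python3 go.py 527.5 -34.5 180 178; python3 -c "
from h import *
snap('top','top2');snap('side','side2')
a=cv2.imread('pics/top2.png')[180:300,260:420];b=cv2.imread('pics/side2.png')[160:280,240:400]
cv2.imwrite('pics/c2.png',cv2.resize(np.hstack([a,b]),None,fx=2.5,fy=2.5,interpolation=2))"
```

```text
at [526.6 -37.5  76.2] [1.7998e+02 6.0000e-02 1.7803e+02] t 2.7 open 52.4 gf 0.0 F [ 0.1 -0.2  0.2] j [  17.   15.  -29.    0.  -46. -109.]
shift [  -0.9    3.  -103.8] turn [0.   0.01 0.01] rows 2.1
```

View pics/c2.png

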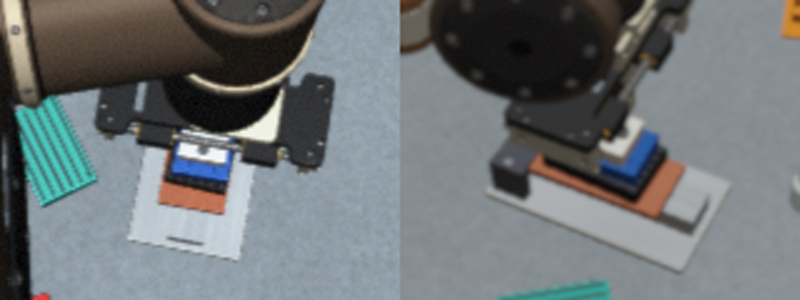

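Emit:
arm_command(
  steps=[
    {"translation": [0,0,0],"rotation": [0,0,0],"claw": 40},
    {"translation": [0,0,0],"rotation": [0,0,0],"claw": 35},
    {"translation": [0,0,0],"rotation": [0,0,0],"claw": 30},
    {"translation": [0,0,0],"rotation": [0,0,0],"claw": 30},
    {"translation": [0,0,0],"rotation": [0,0,0],"claw": 30},
  ],
)

```text
clock: 3.3
tool_pos: [0.5265, -0.0374, 0.0758]
orientation: [180.0, 0.0, 178.0]
force: [-1.8, 1.8, 6.4]
opening: 0.0438
gripper_force: 30.0
```

```bash
python3 go.py 527.5 -34.5 180 178; python3 - <<'E'
from m import *
o=ctrl.get_obs()
for n in("top","side"):
    p,d=snap(n,n+"3"); W=cloud(n,d); H,S,V=lab(p); Z=W[...,2]
    c=[(341,235),(325,220)][n=="side"]; m=np.zeros((480,640),bool); m[c[1]-50:c[1]+50,c[0]-45:c[0]+55]=1
    for k,q,z in(("block",m&(S<50)&(V>150)&(Z>.082)&(Z<.096),.09),("blue",m&(H>105)&(H<125)&(S>130)&(Z>.064)&(Z<.08),.072),("copper",m&(H<20)&(S>90)&(Z>.032)&(Z<.05),.04)):
        v,u=np.nonzero(q); P=atz(n,np.c_[u,v],z)*1000
        print(n,k,len(u),rect(P/1000),P.min(0).round(1),P.max(0).round(1))
E
```

```text
at [526.5 -37.4  75.8] [1.7999e+02 2.0000e-02 1.7803e+02] t 3.3 open 43.8 gf 30.000924468040466 F [-1.8  1.8  6.4] j [  17.   15.  -29.   -0.  -46. -109.]
shift [  -0.9    3.  -104.2] turn [0.   0.   0.01] rows 2.1
top block 115 (array([509.6, -39. ]), array([43. , 24.1]), 87.6) [496.9 -60.4  90. ] [522.1 -17.2  90. ]
top blue 148 (array([496.4, -37.3]), array([51.3, 26.5]), 86.8) [483.7 -62.9  72. ] [510.9 -11.6  72. ]
top copper 221 (array([485. , -34.8]), array([61.8, 50.4]), 86.8) [459.7 -64.6  40. ] [511.9  -3.3  40. ]
side block 90 (array([509.1, -32.6]), array([42.7, 22.3]), 88.1) [497.7 -53.8  90. ] [520.7 -11.   90. ]
side blue 160 (array([500.3, -29.6]), array([54.9, 32.6]), 84.4) [484.1 -56.4  72. ] [518.8  -0.9  72. ]
side copper 473 (array([523.9, -28.3]), array([127.3,  64.9]), -1.4) [460.2 -59.7  40. ] [588.1   5.5  40. ]
```

Emit:
arm_command(
  steps=[
    {"translation": [0,0,-12],"rotation": [0,0,0],"claw": 30},
    {"translation": [0,0,-35],"rotation": [0,0,0],"claw": 30},
    {"translation": [0,0,-65],"rotation": [0,0,0],"claw": 30},
    {"translation": [-5,35,-80],"rotation": [0,0,0],"claw": 30},
    {"translation": [-11,75,-80],"rotation": [0,0,0],"claw": 30},
  ],
)

```text
clock: 3.9
tool_pos: [0.5413, 0.0372, 0.159]
orientation: [179.9, 0.3, 177.9]
force: [1.5, 0.1, -1.7]
opening: 0.0439
gripper_force: 30.0
```

Emit:
arm_command(
  steps=[
    {"translation": [-7,45,0],"rotation": [0,0,-0.8],"claw": 30},
    {"translation": [-14,90,0],"rotation": [0,0,-1.6],"claw": 30},
    {"translation": [-21,135,0],"rotation": [0,0,-2.4],"claw": 30},
    {"translation": [-28,180,0],"rotation": [0,0,-3.2],"claw": 30},
    {"translation": [-32,220,0],"rotation": [0,0,-3.92],"claw": 30},
  ],
)

```text
clock: 4.4
tool_pos: [0.5797, 0.2578, 0.156]
orientation: [-180.0, 0.0, -162.2]
force: [0.3, -0.5, -1.0]
opening: 0.0442
gripper_force: 30.0
```

```bash
python3 go.py 586.9 312.7 60 -162.4
```

```text
at [579.7 257.8 156. ] [-179.99    0.   -162.2 ] t 4.4 open 44.2 gf 29.998906552791595 F [ 0.3 -0.5 -1. ] j [  42.   20.  -10.    0.  -60. -114.]
shift [-23.6  50.1  96. ] turn [-0.    0.    0.04] rows 2.2
```

Emit:
arm_command(
  steps=[
    {"translation": [-12,25,0],"rotation": [0,0,0],"claw": 30},
    {"translation": [-24,50,20],"rotation": [0,0,0],"claw": 30},
    {"translation": [-24,50,55],"rotation": [0,0,0],"claw": 30},
    {"translation": [-24,50,95],"rotation": [0,0,0],"claw": 30},
    {"translation": [-24,50,95],"rotation": [0,0,0],"claw": 30},
  ],
)

```text
clock: 4.9
tool_pos: [0.5838, 0.3083, 0.0551]
orientation: [-179.8, -0.6, -162.4]
force: [-1.2, -0.5, -0.2]
opening: 0.0437
gripper_force: 30.0
```

Emit:
arm_command(
  steps=[
    {"translation": [0,0,0],"rotation": [0,0,0],"claw": 30},
    {"translation": [0,0,0],"rotation": [0,0,0],"claw": 30},
    {"translation": [0,0,0],"rotation": [0,0,0],"claw": 30},
  ],
)

```text
clock: 5.2
tool_pos: [0.5885, 0.3114, 0.0632]
orientation: [179.9, 0.2, -162.4]
force: [0.2, 0.3, -1.0]
opening: 0.0434
gripper_force: 30.0
```

```bash
python3 go.py 586.9 312.7 20 -162.4;  python3 -c "
from h import *
snap('top','top4');snap('side','side4')
a=cv2.imread('pics/top4.png')[138:258,127:287];b=cv2.imread('pics/side4.png')[280:400,140:300]
cv2.imwrite('pics/c4.png',cv2.resize(np.hstack([a,b]),None,fx=2.5,fy=2.5,interpolation=2))"
```

```text
at [588.5 311.4  63.2] [ 179.92    0.2  -162.38] t 5.2 open 43.4 gf 29.99992936849594 F [ 0.2  0.3 -1. ] j [  45.   27.  -12.    0.  -51. -117.]
shift [ 1.3  1.7 43.2] turn [0.02 0.04 0.  ] rows 0.9
```

View pics/c4.png

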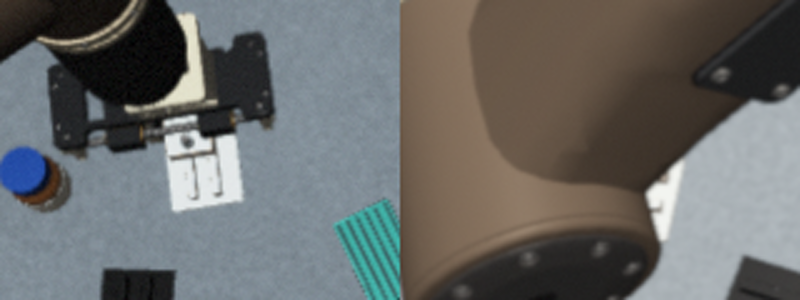

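```bash
python3 - <<'E'
from m import *
d=np.load("pics/top0.npy"); W=cloud("top",d)
w=W[190:235,120:165].reshape(-1,3); w=w[(w[:,2]>.02)&(w[:,2]<.3)]; print("jar",w.min(0),w.max(0),np.median(w,0))
y=np.radians(17.6); q=(w[:,:2]-[.5869,.3127])@np.array([[np.cos(y),-np.sin(y)],[np.sin(y),np.cos(y)]]); print("in tool frame",q.min(0),q.max(0))
E
```

```text
jar [0.49827573 0.43057794 0.02073595] [0.5494971  0.48300435 0.07425988] [0.52064484 0.45033188 0.0673068 ]
in tool frame [-0.04137115  0.13087835] [0.0064857  0.18231987]
```

Emit:
arm_command(
  steps=[
    {"translation": [1,2,12],"rotation": [0,0,0],"claw": 30},
    {"translation": [1,2,24],"rotation": [0,0,0],"claw": 30},
    {"translation": [1,2,34],"rotation": [0,0,0],"claw": 30},
    {"translation": [1,2,39],"rotation": [0,0,0],"claw": 30},
    {"translation": [1,2,42],"rotation": [0,0,0],"claw": 30},
  ],
)

```text
clock: 5.8
tool_pos: [0.5849, 0.3116, 0.0188]
orientation: [-179.9, -0.1, -162.3]
force: [-15.0, -4.7, 31.0]
opening: 0.044
gripper_force: 30.0
```

Emit:
arm_command(
  steps=[
    {"translation": [0,0,0],"rotation": [0,0,0],"claw": 30},
    {"translation": [0,0,0],"rotation": [0,0,0],"claw": 30},
  ],
)

```text
clock: 6.0
tool_pos: [0.5853, 0.3119, 0.0189]
orientation: [-180.0, -0.1, -162.4]
force: [-3.8, -2.0, 6.3]
opening: 0.0433
gripper_force: 30.0
```

```bash
python3 go.py 586.9 312.7 20 -162.4
```

```text
at [585.3 311.9  18.9] [-1.7996e+02 -6.0000e-02 -1.6236e+02] t 6.0 open 43.3 gf 30.00143587589264 F [-3.8 -2.   6.3] j [  45.   30.  -14.    0.  -46. -117.]
shift [-1.8  0.3 -1.1] turn [-0.01 -0.01  0.01] rows 0.0
```

Emit:
arm_command(
  steps=[
    {"translation": [0,0,0],"rotation": [0,0,0],"claw": 50},
    {"translation": [0,0,0],"rotation": [0,0,0],"claw": 60},
    {"translation": [0,0,0],"rotation": [0,0,0],"claw": 70},
    {"translation": [0,0,0],"rotation": [0,0,0],"claw": 80},
    {"translation": [0,0,-8],"rotation": [0,0,0],"claw": 87},
  ],
)

```text
clock: 6.5
tool_pos: [0.585, 0.3117, 0.0256]
orientation: [-180.0, -0.1, -162.4]
force: [-1.2, -0.4, 0.4]
opening: 0.0766
gripper_force: 0.0
```

Emit:
arm_command(
  steps=[
    {"translation": [0,0,-40],"rotation": [0,0,0],"claw": 87},
    {"translation": [0,0,-85],"rotation": [0,0,0],"claw": 87},
    {"translation": [-7,-40,-120],"rotation": [0,0,0.8],"claw": 87},
    {"translation": [-14,-85,-140],"rotation": [0,0,1.6],"claw": 87},
    {"translation": [-21,-130,-150],"rotation": [0,0,2.4],"claw": 87},
  ],
)

```text
clock: 7.0
tool_pos: [0.6464, 0.1946, 0.1805]
orientation: [179.9, 0.3, -174.4]
force: [0.6, -0.1, -0.3]
opening: 0.0868
gripper_force: 0.0
```

```bash
python3 go.py 527 -36 150 178; cat > chk.py <<'E'
import sys
from m import *
# chk.py name colour view : relative pose of part top vs rest plate
name,n=sys.argv[1:3]; p,d=snap(n,name); W=cloud(n,d); H,S,V=lab(p)
r,c=[int(x) for x in sys.argv[3:5]]
cv2.imwrite(f"pics/{name}_c.png",cv2.resize(p[r-45:r+45,c-60:c+60,::-1],None,fx=5,fy=5,interpolation=2))
w=W[r-45:r+45,c-60:c+60].reshape(-1,3); print(np.histogram(w[:,2],np.arange(-.006,.06,.006)))
E
python3 chk.py t5 top 198 207
```

```text
at [646.4 194.6 180.5] [ 179.9     0.26 -174.42] t 7.0 open 86.8 gf 0.0 F [ 0.6 -0.1 -0.3] j [  33.   22.   -3.    0.  -64. -118.]
shift [ 141.4 -218.    29.5] turn [0.02 0.05 1.52] rows 5.2
(array([4964, 4685,  106,  165,   56,   66,  345,   64,   43,    7]), array([-0.006,  0.   ,  0.006,  0.012,  0.018,  0.024,  0.03 ,  0.036,
        0.042,  0.048,  0.054]))
```

View pics/t5_c.png

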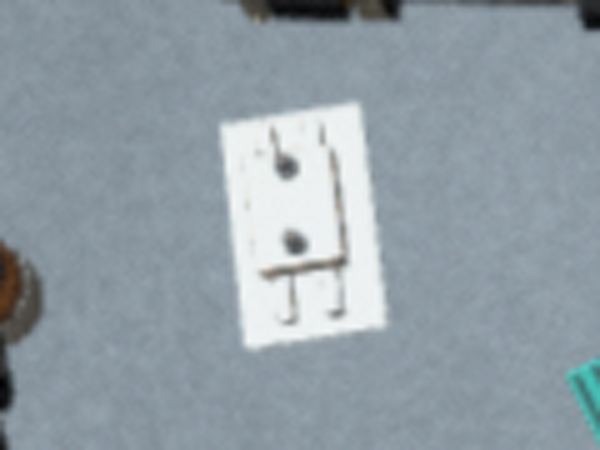

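```bash
python3 - <<'E'
from m import *
f=lambda L:[(147+x/5,153+y/5) for x,y in L]
P=atz("top",f([(288,163),(296,240)]),.044)*1000; print("ports",P.round(1),P.mean(0))
print("front edge bottom-top",atz("top",f([(262,268),(346,256)]),.033)*1000)
print("rest corners",(atz("top",f([(220,124),(361,102),(247,349),(387,324)]),.003)*1000).mean(0))
E
```

```text
ports [[604.  310.9  44. ]
 [565.8 299.3  44. ]] [584.87596626 305.14148775  44.        ]
front edge bottom-top [[552.28452546 316.50089471  33.        ]
 [564.09062204 276.49256334  33.        ]]
rest corners [585.93158583 309.40285359   3.        ]
```

The block lies flat on the white rest, near its centre: its ports are at crop (288,163) and (296,240), and the rest's corners run from (220,124) to (387,324). I'll cross-check this from the side camera.

```bash
python3 chk.py s5 side 355 220
```

```text
(array([6598, 3111,   91,  180,   60,  133,  506,   40,   31,    2]), array([-0.006,  0.   ,  0.006,  0.012,  0.018,  0.024,  0.03 ,  0.036,
        0.042,  0.048,  0.054]))
```

View pics/s5_c.png

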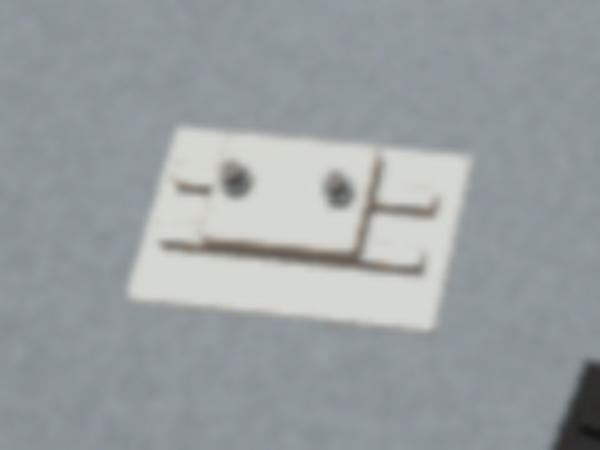

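```bash
python3 - <<'E'
from m import *
f=lambda L:[(160+x/5,310+y/5) for x,y in L]
B=atz("side",f([(381,152),(361,250),(203,238)]),.033)*1000; R=atz("side",f([(180,126),(472,155),(435,329),(128,298)]),.003)*1000
print(B.round(1),"centre",(B[0]+B[2])/2, "ports",(atz("side",f([(238,170),(340,180)]),.046)*1000).mean(0)); print(R.round(1),R.mean(0))
E
```

```text
[[561.6 286.6  33. ]
 [548.  324.3  33. ]
 [605.1 344.2  33. ]] centre [583.32896849 315.39920712  33.        ] ports [583.48465593 313.35523356  46.        ]
[[653.2 298.9   3. ]
 [539.6 262.7   3. ]
 [517.2 331.1   3. ]
 [631.3 368.    3. ]] [585.32714023 315.16138833   3.        ]
```

Side view: the block is within about 2 mm of the rest's centre. Next I re-measure the frame, now uncovered.

```bash
cat > st.py <<'E'
import sys
from m import *
tag=sys.argv[1]
for n in("top","side"):
    p,d=snap(n,n+tag); W=cloud(n,d); H,S,V=lab(p); Z=W[...,2]
    c=[(341,240),(325,228)][n=="side"]; m=np.zeros((480,640),bool); m[c[1]-45:c[1]+45,c[0]-55:c[0]+55]=1
    for k,q,z in(("frame",m&(H>105)&(H<125)&(S>130)&(Z>.06),.072),("graphite",m&(V<75)&(S<110)&(Z>.048)&(Z<.063),.056),("copper",m&(H<20)&(S>90)&(Z>.032)&(Z<.05),.04)):
        v,u=np.nonzero(q)
        if len(u)>20: print(n,k,len(u),*rect(atz(n,np.c_[u,v],z)),"z",np.percentile(Z[q],[10,50,90]).round(4))
E
python3 st.py 6
```

```text
top frame 594 [523.9 -38.2] [82.5 51.8] -1.5 z [0.0694 0.0723 0.0747]
top graphite 270 [531.6 -41.3] [111.4  84.2] 4.3 z [0.0536 0.0564 0.0587]
top copper 429 [534.5 -35.8] [148.9  61.1] -1.5 z [0.0376 0.0405 0.0435]
side frame 649 [524.6 -28.7] [82.4 57.8] -1.4 z [0.0634 0.0696 0.0717]
side graphite 283 [531.1 -21.1] [104.3  88.6] -4.0 z [0.0506 0.0539 0.0561]
side copper 590 [534.8 -28.9] [149.  65.] -1.8 z [0.0361 0.0386 0.0448]
```

Emit:
arm_command(
  steps=[
    {"translation": [27,-41,6],"rotation": [0,0,0.3],"claw": 87},
    {"translation": [54,-82,12],"rotation": [0,0,0.6],"claw": 87},
    {"translation": [81,-123,18],"rotation": [0,0,0.9],"claw": 87},
    {"translation": [108,-164,24],"rotation": [0,0,1.2],"claw": 87},
    {"translation": [130,-200,30],"rotation": [0,0,1.46],"claw": 87},
  ],
)

```text
clock: 7.7
tool_pos: [0.5333, -0.0177, 0.1463]
orientation: [-180.0, -0.0, 178.4]
force: [1.1, 0.0, 0.1]
opening: 0.0869
gripper_force: 0.0
```

Emit:
arm_command(
  steps=[
    {"translation": [12,-20,20],"rotation": [0,0,0],"claw": 87},
    {"translation": [12,-20,20],"rotation": [0,0,0],"claw": 87},
    {"translation": [12,-20,20],"rotation": [0,0,0],"claw": 87},
  ],
)

```text
clock: 8.0
tool_pos: [0.5224, -0.0363, 0.1265]
orientation: [-180.0, -0.0, 178.4]
force: [0.7, -0.0, 0.0]
opening: 0.087
gripper_force: 0.0
```

```bash
python3 go.py 524.2 -36 59 178.3
```

```text
at [522.4 -36.3 126.5] [-1.7998e+02 -3.0000e-02  1.7836e+02] t 8.0 open 87.0 gf 0.0 F [ 0.7 -0.   0. ] j [  18.   12.  -26.    0.  -52. -109.]
shift [-1.8  0.3 67.5] turn [-0.   -0.01  0.01] rows 1.4
```

Emit:
arm_command(
  steps=[
    {"translation": [-2,0,25],"rotation": [0,0,0],"claw": 87},
    {"translation": [-2,0,45],"rotation": [0,0,0],"claw": 80},
    {"translation": [-2,0,58],"rotation": [0,0,0],"claw": 75},
    {"translation": [-2,0,66],"rotation": [0,0,0],"claw": 70},
    {"translation": [-2,0,67],"rotation": [0,0,0],"claw": 65},
  ],
)

```text
clock: 8.5
tool_pos: [0.5249, -0.0358, 0.0589]
orientation: [-180.0, -0.1, 178.4]
force: [0.1, -0.2, -0.6]
opening: 0.0675
gripper_force: 0.0
```

Emit:
arm_command(
  steps=[
    {"translation": [0,0,0],"rotation": [0,0,0],"claw": 45},
    {"translation": [0,0,0],"rotation": [0,0,0],"claw": 40},
    {"translation": [0,0,0],"rotation": [0,0,0],"claw": 40},
    {"translation": [0,0,0],"rotation": [0,0,0],"claw": 40},
    {"translation": [0,0,0],"rotation": [0,0,0],"claw": 40},
  ],
)

```text
clock: 9.0
tool_pos: [0.5254, -0.0364, 0.0603]
orientation: [180.0, 0.1, 178.3]
force: [-0.7, 2.4, 6.2]
opening: 0.0519
gripper_force: 30.0
```

```bash
python3 go.py 607.5 -287.3 150 175.2
```

```text
at [525.4 -36.4  60.3] [1.7997e+02 9.0000e-02 1.7833e+02] t 9.0 open 51.9 gf 30.001292824745178 F [-0.7  2.4  6.2] j [  17.   17.  -30.    0.  -43. -109.]
shift [ -89.6 -248.3  -89.6] turn [0.01 0.02 0.63] rows 5.6
```

Emit:
arm_command(
  steps=[
    {"translation": [0,0,-12],"rotation": [0,0,0],"claw": 40},
    {"translation": [0,0,-35],"rotation": [0,0,0],"claw": 40},
    {"translation": [0,0,-65],"rotation": [0,0,0],"claw": 40},
    {"translation": [-10,-30,-90],"rotation": [0,0,0],"claw": 40},
    {"translation": [-25,-70,-90],"rotation": [0,0,0],"claw": 40},
  ],
)

```text
clock: 9.5
tool_pos: [0.5498, -0.1072, 0.1546]
orientation: [180.0, 0.4, 178.5]
force: [1.4, 0.5, -1.6]
opening: 0.0521
gripper_force: 30.0
```

Emit:
arm_command(
  steps=[
    {"translation": [-14,-40,0],"rotation": [0,0,0.15],"claw": 40},
    {"translation": [-28,-80,0],"rotation": [0,0,0.3],"claw": 40},
    {"translation": [-42,-120,0],"rotation": [0,0,0.45],"claw": 40},
    {"translation": [-58,-160,0],"rotation": [0,0,0.6],"claw": 40},
    {"translation": [-65,-178,10],"rotation": [0,0,0.63],"claw": 40},
  ],
)

```text
clock: 10.0
tool_pos: [0.6083, -0.291, 0.1409]
orientation: [-179.9, 0.1, 175.0]
force: [0.3, -0.4, -0.1]
opening: 0.0517
gripper_force: 30.0
```

Emit:
arm_command(
  steps=[
    {"translation": [0,0,30],"rotation": [0,0,0],"claw": 40},
    {"translation": [0,0,65],"rotation": [0,0,0],"claw": 40},
    {"translation": [0,0,80],"rotation": [0,0,0],"claw": 40},
    {"translation": [0,0,80],"rotation": [0,0,0],"claw": 40},
  ],
)

```text
clock: 10.4
tool_pos: [0.6054, -0.2867, 0.0571]
orientation: [180.0, -0.3, 175.2]
force: [0.5, 0.4, -1.5]
opening: 0.0516
gripper_force: 30.0
```

```bash
python3 go.py 608 -287.3 20 175.2
```

```text
at [ 605.4 -286.7   57.1] [179.96  -0.3  175.16] t 10.4 open 51.6 gf 29.99980330467224 F [ 0.5  0.4 -1.5] j [ -9.  28. -11.  -0. -51. -86.]
shift [-2.9 -0.4 37.1] turn [ 0.01 -0.06 -0.01] rows 0.7
```

Emit:
arm_command(
  steps=[
    {"translation": [-2,-0.5,12],"rotation": [0,0,0],"claw": 40},
    {"translation": [-2,-0.5,24],"rotation": [0,0,0],"claw": 40},
    {"translation": [-2,-0.5,30],"rotation": [0,0,0],"claw": 40},
    {"translation": [-2,-0.5,30],"rotation": [0,0,0],"claw": 40},
    {"translation": [-2,-0.5,30],"rotation": [0,0,0],"claw": 40},
  ],
)

```text
clock: 10.9
tool_pos: [0.6095, -0.2879, 0.0299]
orientation: [-180.0, 0.0, 175.2]
force: [-0.2, -0.0, -1.2]
opening: 0.0516
gripper_force: 30.0
```

```bash
python3 go.py 608 -287.3 20 175.2;  python3 -c "
from h import *
snap('top','top7');snap('side','side7')
a=cv2.imread('pics/top7.png')[170:290,370:530];b=cv2.imread('pics/side7.png')[95:215,254:414]
cv2.imwrite('pics/c7.png',cv2.resize(np.hstack([a,b]),None,fx=2.5,fy=2.5,interpolation=2))"
```

```text
at [ 609.5 -287.9   29.9] [-1.7999e+02  1.0000e-02  1.7518e+02] t 10.9 open 51.6 gf 29.999804198741913 F [-0.2 -0.  -1.2] j [ -9.  30. -12.   0. -48. -86.]
shift [1.6 0.5 9.9] turn [-0.  0. -0.] rows 0.2
```

View pics/c7.png

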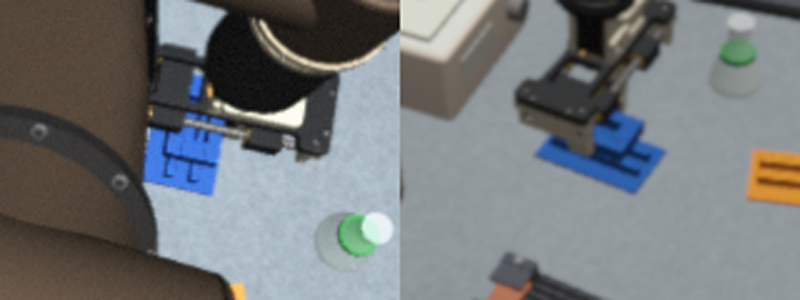

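Both views show the frame held over the blue rest, square to it and clear of the flask. I'll set it down and release.

Emit:
arm_command(
  steps=[
    {"translation": [1,0.5,5],"rotation": [0,0,0],"claw": 40},
    {"translation": [1,0.5,8],"rotation": [0,0,0],"claw": 40},
    {"translation": [1,0.5,10],"rotation": [0,0,0],"claw": 40},
    {"translation": [1,0.5,10],"rotation": [0,0,0],"claw": 40},
  ],
)

```text
clock: 11.4
tool_pos: [0.6083, -0.2873, 0.0195]
orientation: [-180.0, -0.0, 175.2]
force: [0.4, 0.2, -1.6]
opening: 0.0516
gripper_force: 30.0
```

Emit:
arm_command(
  steps=[
    {"translation": [0,0,0],"rotation": [0,0,0],"claw": 58},
    {"translation": [0,0,0],"rotation": [0,0,0],"claw": 66},
    {"translation": [0,0,0],"rotation": [0,0,0],"claw": 75},
    {"translation": [0,0,0],"rotation": [0,0,0],"claw": 80},
    {"translation": [0,0,-8],"rotation": [0,0,0],"claw": 87},
  ],
)

```text
clock: 11.9
tool_pos: [0.6075, -0.2871, 0.0267]
orientation: [180.0, -0.1, 175.2]
force: [-0.0, -0.5, -0.3]
opening: 0.0827
gripper_force: 0.0
```

Emit:
arm_command(
  steps=[
    {"translation": [0,0,-40],"rotation": [0,0,0],"claw": 87},
    {"translation": [0,0,-85],"rotation": [0,0,0],"claw": 87},
    {"translation": [0,40,-120],"rotation": [0,0,0],"claw": 87},
    {"translation": [0,85,-140],"rotation": [0,0,0],"claw": 87},
    {"translation": [0,130,-150],"rotation": [0,0,0],"claw": 87},
  ],
)

```text
clock: 12.4
tool_pos: [0.6202, -0.1571, 0.1812]
orientation: [180.0, 0.3, 175.1]
force: [1.2, 0.8, -0.5]
opening: 0.0872
gripper_force: 0.0
```

```bash
python3 go.py 526 -35 120 178.3; python3 st.py 8; cat > fit.py <<'E'
import sys
from m import *
# fit.py tag colour ztop : part-top rect vs rest-plate rect, by colour and depth, both views
tag,k,zt=sys.argv[1],sys.argv[2],float(sys.argv[3])
for n in("top","side"):
    p=cv2.imread(f"pics/{n}{tag}.png")[:,:,::-1].copy(); d=np.load(f"pics/{n}{tag}.npy"); Z=cloud(n,d)[...,2]; H,S,V=lab(p)
    r,c=SEED[n][k]; m=np.zeros((480,640),bool); m[r-35:r+35,c-40:c+40]=1
    M=dict(black=V<75,blue=(H>105)&(H<125)&(S>130),orange=(H<25)&(S>100))[k]&m
    for lbl,q,z in(("part",M&(Z>zt-.008)&(Z<zt+.02),zt),("rest+part",M&(Z<.1),.003)):
        v,u=np.nonzero(q)
        if len(u)>20: print(n,lbl,len(u),*rect(atz(n,np.c_[u,v],z)),"z",np.percentile(Z[q],[10,50,90]).round(4))
E
python3 fit.py 8 blue .031
```

```text
at [ 620.2 -157.1  181.2] [180.     0.26 175.1 ] t 12.4 open 87.2 gf 0.0 F [ 1.2  0.8 -0.5] j [  3.  19.  -8.   0. -63. -98.]
shift [104.6 113.6  60.7] turn [-0.    0.05 -0.64] rows 3.3
top graphite 84 [538.8 -63.9] [127.2  13. ] 1.7 z [0.0536 0.0562 0.0585]
top copper 41 [536.2 -62.2] [147.8  23.7] 9.4 z [0.0379 0.0405 0.0427]
side graphite 921 [543.9 -19.7] [129.5  85.7] -4.2 z [0.052  0.0541 0.0563]
side copper 598 [534.7 -30.6] [149.3  68.5] -2.1 z [0.036  0.0386 0.0441]
top part 541 [ 607.3 -289.7] [83.1 54.3] -5.2 z [0.0279 0.0316 0.0343]
top rest+part 1255 [ 607.3 -289.6] [119.3  71. ] -5.1 z [0.0024 0.0154 0.0332]
side part 392 [ 608.3 -278.2] [83.1 58.2] -4.9 z [0.0253 0.0282 0.0309]
side rest+part 965 [ 607.4 -291.6] [117.2  86.7] -4.9 z [-0.0004  0.0171  0.0297]
```

```bash
python3 - <<'E'
from m import *
n="side"; p=cv2.imread("pics/side8.png")[:,:,::-1].copy(); d=np.load("pics/side8.npy"); Z=cloud(n,d)[...,2]; H,S,V=lab(p)
m=np.zeros((480,640),bool); m[183:273,270:380]=1; q=m&(V<80)&(Z>.046)&(Z<.063); v,u=np.nonzero(q); P=atz(n,np.c_[u,v],.056)*1000
a=P[abs(P[:,1]+30)<11]; print("x",np.percentile(a[:,0],[0,1,2,50,98,99,100]).round(1)); b=P[(P[:,0]>495)&(P[:,0]<560)]; print("y",np.percentile(b[:,1],[0,1,99,100]).round(1))
k=P[P[:,0]<a[:,0].max()]; k=k[(k[:,0]<572)]; print(rect(k/1000))
E
```

```text
x [477.8 478.9 479.9 525.5 571.7 572.7 573.9]
y [-63.5 -61.2   3.    4.6]
(array([526.1, -28.8]), array([96.9, 64.4]), -4.7)
```

Emit:
arm_command(
  steps=[
    {"translation": [28,30,0],"rotation": [0,0,-0.2],"claw": 87},
    {"translation": [56,60,10],"rotation": [0,0,-0.4],"claw": 87},
    {"translation": [84,90,30],"rotation": [0,0,-0.64],"claw": 87},
    {"translation": [104.5,114,60],"rotation": [0,0,-0.64],"claw": 87},
    {"translation": [104.5,114,60],"rotation": [0,0,-0.64],"claw": 87},
  ],
)

```text
clock: 13.0
tool_pos: [0.5202, -0.034, 0.1149]
orientation: [-180.0, -0.3, 178.4]
force: [-0.3, 0.5, -0.5]
opening: 0.0871
gripper_force: 0.0
```

Emit:
arm_command(
  steps=[
    {"translation": [0,0,20],"rotation": [0,0,0],"claw": 87},
    {"translation": [0,0,40],"rotation": [0,0,0],"claw": 87},
    {"translation": [0,0,60],"rotation": [0,0,0],"claw": 87},
    {"translation": [0,0,60],"rotation": [0,0,0],"claw": 87},
    {"translation": [0,0,60],"rotation": [0,0,0],"claw": 87},
  ],
)

```text
clock: 13.5
tool_pos: [0.5252, -0.0358, 0.0581]
orientation: [-180.0, -0.0, 178.4]
force: [0.7, -0.2, 0.7]
opening: 0.0873
gripper_force: 0.0
```

```bash
python3 go.py 526 -35 43.5 178.3
```

```text
at [525.2 -35.8  58.1] [-179.98   -0.    178.37] t 13.5 open 87.3 gf 0.0 F [ 0.7 -0.2  0.7] j [  17.   17.  -30.    0.  -43. -109.]
shift [-0.7  0.8 14.6] turn [-0.   -0.    0.01] rows 0.3
```

Emit:
arm_command(
  steps=[
    {"translation": [-0.5,1,7],"rotation": [0,0,0],"claw": 87},
    {"translation": [-0.5,1,14],"rotation": [0,0,0],"claw": 80},
    {"translation": [-0.5,1,14],"rotation": [0,0,0],"claw": 75},
    {"translation": [-0.5,1,14],"rotation": [0,0,0],"claw": 68},
    {"translation": [-0.5,1,14],"rotation": [0,0,0],"claw": 55},
  ],
)

```text
clock: 14.0
tool_pos: [0.5255, -0.0344, 0.0438]
orientation: [180.0, 0.0, 178.4]
force: [0.1, 0.6, -0.0]
opening: 0.0652
gripper_force: 0.0
```

Emit:
arm_command(
  steps=[
    {"translation": [0,0,0],"rotation": [0,0,0],"claw": 48},
    {"translation": [0,0,0],"rotation": [0,0,0],"claw": 48},
    {"translation": [0,0,0],"rotation": [0,0,0],"claw": 48},
    {"translation": [0,0,0],"rotation": [0,0,0],"claw": 48},
    {"translation": [0,0,0],"rotation": [0,0,0],"claw": 48},
  ],
)

```text
clock: 14.5
tool_pos: [0.5255, -0.0344, 0.0438]
orientation: [180.0, 0.0, 178.4]
force: [-0.3, -0.8, 4.0]
opening: 0.0603
gripper_force: 29.6
```

```bash
python3 go.py 396.6 343.5 150 -173.3
```

```text
at [525.5 -34.4  43.8] [1.8000e+02 2.0000e-02 1.7838e+02] t 14.5 open 60.3 gf 29.60976541042328 F [-0.3 -0.8  4. ] j [  18.   18.  -31.    0.  -41. -109.]
shift [ 139.5  374.1 -106.2] turn [ 0.    0.   -1.66] rows 8.3
```

Emit:
arm_command(
  steps=[
    {"translation": [0,0,-10],"rotation": [0,0,0],"claw": 48},
    {"translation": [0,0,-30],"rotation": [0,0,0],"claw": 48},
    {"translation": [0,0,-60],"rotation": [0,0,0],"claw": 48},
    {"translation": [10,27,-90],"rotation": [0,0,0],"claw": 48},
    {"translation": [23,62,-106],"rotation": [0,0,0],"claw": 48},
  ],
)

```text
clock: 15.0
tool_pos: [0.5048, 0.0283, 0.1522]
orientation: [180.0, 0.1, 178.2]
force: [1.3, 1.6, -1.8]
opening: 0.0599
gripper_force: 29.6
```

Emit:
arm_command(
  steps=[
    {"translation": [15,40,0],"rotation": [0,0,-0.2],"claw": 48},
    {"translation": [30,80,0],"rotation": [0,0,-0.4],"claw": 48},
    {"translation": [45,120,0],"rotation": [0,0,-0.6],"claw": 48},
    {"translation": [60,160,0],"rotation": [0,0,-0.8],"claw": 48},
    {"translation": [75,200,0],"rotation": [0,0,-1],"claw": 48},
  ],
)

```text
clock: 15.5
tool_pos: [0.4337, 0.2317, 0.1502]
orientation: [180.0, 0.0, -176.6]
force: [1.1, -0.5, -1.6]
opening: 0.0602
gripper_force: 29.6
```

```bash
python3 go.py 396.6 343.5 80 -173.3
```

```text
at [433.7 231.7 150.2] [ 1.7997e+02  1.0000e-02 -1.7659e+02] t 15.5 open 60.2 gf 29.628683924674988 F [ 1.1 -0.5 -1.6] j [  51.    7.  -28.   -0.  -55. -138.]
shift [ 30.4 113.8  70.2] turn [ 0.01  0.   -0.66] rows 2.7
```

Emit:
arm_command(
  steps=[
    {"translation": [10,38,0],"rotation": [0,0,-0.2],"claw": 48},
    {"translation": [20,76,0],"rotation": [0,0,-0.4],"claw": 48},
    {"translation": [30,112,15],"rotation": [0,0,-0.66],"claw": 48},
    {"translation": [30,113,45],"rotation": [0,0,-0.66],"claw": 48},
    {"translation": [30,113,70],"rotation": [0,0,-0.66],"claw": 48},
  ],
)

```text
clock: 16.0
tool_pos: [0.3974, 0.3425, 0.0789]
orientation: [180.0, -0.0, -173.2]
force: [0.5, -0.7, -1.4]
opening: 0.06
gripper_force: 29.6
```

Emit:
arm_command(
  steps=[
    {"translation": [0,0,20],"rotation": [0,0,0],"claw": 48},
    {"translation": [0,0,40],"rotation": [0,0,0],"claw": 48},
    {"translation": [0,0,48],"rotation": [0,0,0],"claw": 48},
    {"translation": [0,0,48],"rotation": [0,0,0],"claw": 48},
    {"translation": [0,0,48],"rotation": [0,0,0],"claw": 48},
  ],
)

```text
clock: 16.5
tool_pos: [0.3985, 0.3417, 0.0323]
orientation: [180.0, 0.0, -173.3]
force: [0.1, -0.1, -2.6]
opening: 0.06
gripper_force: 29.6
```

```bash
python3 go.py 396.6 343.5 19.3 -173.3;  python3 -c "
from h import *
snap('top','top9');snap('side','side9')
a=cv2.imread('pics/top9.png')[210:330,100:260];b=cv2.imread('pics/side9.png')[345:465,220:380]
cv2.imwrite('pics/c9.png',cv2.resize(np.hstack([a,b]),None,fx=2.5,fy=2.5,interpolation=2))"
```

```text
at [398.5 341.7  32.3] [ 1.7997e+02  3.0000e-02 -1.7332e+02] t 16.5 open 60.0 gf 29.629817605018616 F [ 0.1 -0.1 -2.6] j [  62.   19.  -32.    0.  -39. -145.]
shift [ 1.7  2.  13. ] turn [ 0.01  0.01 -0.  ] rows 0.3
```

View pics/c9.png

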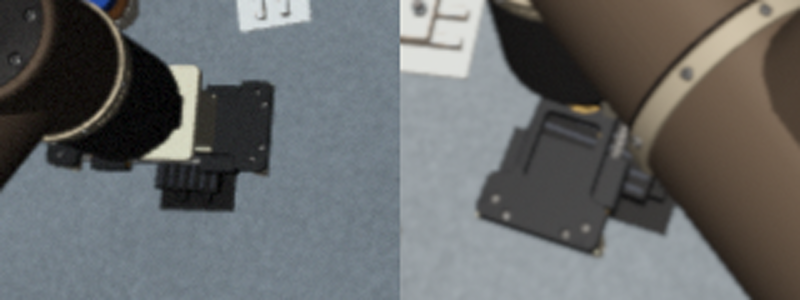

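The flow plate is square over the black rest. I'll lower and release it.

Emit:
arm_command(
  steps=[
    {"translation": [1.5,2,6],"rotation": [0,0,0],"claw": 48},
    {"translation": [1.5,2,10],"rotation": [0,0,0],"claw": 48},
    {"translation": [1.5,2,12],"rotation": [0,0,0],"claw": 48},
    {"translation": [1.5,2,13],"rotation": [0,0,0],"claw": 48},
    {"translation": [1.5,2,13],"rotation": [0,0,0],"claw": 48},
  ],
)

```text
clock: 17.1
tool_pos: [0.3963, 0.343, 0.0188]
orientation: [-180.0, -0.0, -173.3]
force: [-2.0, -1.0, 3.8]
opening: 0.0601
gripper_force: 29.6
```

Emit:
arm_command(
  steps=[
    {"translation": [0,0,0],"rotation": [0,0,0],"claw": 66},
    {"translation": [0,0,0],"rotation": [0,0,0],"claw": 72},
    {"translation": [0,0,0],"rotation": [0,0,0],"claw": 80},
    {"translation": [0,0,0],"rotation": [0,0,0],"claw": 87},
    {"translation": [0,0,-8],"rotation": [0,0,0],"claw": 87},
  ],
)

```text
clock: 17.6
tool_pos: [0.3961, 0.3425, 0.0259]
orientation: [-179.9, -0.1, -173.3]
force: [-0.2, -0.0, 0.3]
opening: 0.0861
gripper_force: 0.0
```

Emit:
arm_command(
  steps=[
    {"translation": [0,0,-40],"rotation": [0,0,0],"claw": 87},
    {"translation": [0,0,-85],"rotation": [0,0,0],"claw": 87},
    {"translation": [-15,-37,-110],"rotation": [0,0,0.4],"claw": 87},
    {"translation": [-30,-75,-120],"rotation": [0,0,0.8],"claw": 87},
    {"translation": [-45,-115,-120],"rotation": [0,0,1.2],"claw": 87},
  ],
)

```text
clock: 18.1
tool_pos: [0.4559, 0.2342, 0.1496]
orientation: [179.8, 0.2, -179.3]
force: [1.1, 0.4, -0.1]
opening: 0.0868
gripper_force: 0.0
```

Emit:
arm_command(
  steps=[
    {"translation": [-15,-40,0],"rotation": [0,0,0.1],"claw": 87},
    {"translation": [-30,-80,0],"rotation": [0,0,0.2],"claw": 87},
    {"translation": [-40,-120,0],"rotation": [0,0,0.3],"claw": 87},
  ],
)

```text
clock: 18.4
tool_pos: [0.4967, 0.113, 0.1474]
orientation: [180.0, 0.1, 179.2]
force: [0.5, -0.2, -0.2]
opening: 0.087
gripper_force: 0.0
```

```bash
python3 st.py 10|grep copper;  python3 fit.py 10 black .031; python3 go.py 505 -33.5 110 178.2
```

```text
top copper 1421 [534.5 -36.3] [148.9  61.4] -2.0 z [0.0378 0.0403 0.0431]
top part 801 [396.9 338.6] [96.7 61.9] 3.7 z [0.0282 0.0308 0.0334]
top rest+part 1105 [397.1 349.8] [120.7  86.4] 6.9 z [0.0027 0.0298 0.033 ]
side part 1302 [398.1 346.5] [96.5 59.6] 3.8 z [0.0277 0.0298 0.0317]
side rest+part 2076 [397.2 343.3] [116.3  76.1] 6.9 z [0.0015 0.0286 0.0313]
at [496.2 110.8 147. ] [-1.7998e+02 -1.0000e-02  1.7892e+02] t 18.5 open 87.0 gf 0.0 F [-0.4  0.4 -0.3] j [  35.    9.  -26.    0.  -55. -126.]
shift [ -11.5 -144.1   37.1] turn [-0.   -0.    0.14] rows 3.0
```

Emit:
arm_command(
  steps=[
    {"translation": [-14,-45,0],"rotation": [0,0,0],"claw": 87},
    {"translation": [-28,-90,0],"rotation": [0,0,0.1],"claw": 87},
    {"translation": [-40,-135,15],"rotation": [0,0,0.14],"claw": 87},
    {"translation": [-40,-143.5,45],"rotation": [0,0,0.14],"claw": 87},
    {"translation": [-40,-143.5,75],"rotation": [0,0,0.14],"claw": 87},
  ],
)

```text
clock: 19.0
tool_pos: [0.5344, -0.031, 0.0716]
orientation: [180.0, 0.1, 178.3]
force: [0.2, 0.7, 1.3]
opening: 0.0868
gripper_force: 0.0
```

Emit:
arm_command(
  steps=[
    {"translation": [0,0,15],"rotation": [0,0,0],"claw": 87},
    {"translation": [0,0,15],"rotation": [0,0,0],"claw": 87},
    {"translation": [0,0,15],"rotation": [0,0,0],"claw": 87},
  ],
)

```text
clock: 19.3
tool_pos: [0.5343, -0.0291, 0.0572]
orientation: [-180.0, 0.0, 178.5]
force: [0.6, 0.4, 1.0]
opening: 0.0872
gripper_force: 0.0
```

```bash
python3 go.py 534 -34 23 178.1
```

```text
at [534.3 -29.1  57.2] [-1.7999e+02  1.0000e-02  1.7851e+02] t 19.3 open 87.2 gf 0.0 F [0.6 0.4 1. ] j [  18.   18.  -29.    0.  -43. -109.]
shift [ 0.2 -4.9 34.2] turn [-0.    0.    0.08] rows 0.7
```

Emit:
arm_command(
  steps=[
    {"translation": [0,-5,0],"rotation": [0,0,0.08],"claw": 87},
    {"translation": [0,-5,10],"rotation": [0,0,0.08],"claw": 87},
    {"translation": [0,-5,22],"rotation": [0,0,0.08],"claw": 87},
    {"translation": [0,-5,34],"rotation": [0,0,0.08],"claw": 87},
    {"translation": [0,-5,34],"rotation": [0,0,0.08],"claw": 87},
  ],
)

```text
clock: 19.8
tool_pos: [0.5322, -0.0348, 0.0204]
orientation: [-179.9, -0.2, 178.0]
force: [0.9, 1.1, -0.7]
opening: 0.0867
gripper_force: 0.0
```

Emit:
arm_command(
  steps=[
    {"translation": [0,0,0],"rotation": [0,0,0],"claw": 75},
    {"translation": [0,0,0],"rotation": [0,0,0],"claw": 66},
    {"translation": [0,0,0],"rotation": [0,0,0],"claw": 52},
    {"translation": [0,0,0],"rotation": [0,0,0],"claw": 52},
    {"translation": [0,0,0],"rotation": [0,0,0],"claw": 52},
  ],
)

```text
clock: 20.3
tool_pos: [0.534, -0.0343, 0.0229]
orientation: [180.0, 0.0, 178.1]
force: [0.1, 1.2, 1.3]
opening: 0.0634
gripper_force: 30.0
```

```bash
python3 go.py 534 -34 23 178.1
```

```text
at [534.  -34.3  22.9] [1.7999e+02 4.0000e-02 1.7807e+02] t 20.3 open 63.4 gf 30.000217258930206 F [0.1 1.2 1.3] j [  17.   20.  -31.    0.  -39. -109.]
shift [ 0.   0.3 -0.1] turn [ 0.    0.01 -0.01] rows 0.0
```

Emit:
arm_command(
  steps=[
    {"translation": [5,0,0],"rotation": [0,0,0],"claw": 52},
    {"translation": [12,0,0],"rotation": [0,0,0],"claw": 52},
    {"translation": [20,0,0],"rotation": [0,0,0],"claw": 52},
    {"translation": [28,0,0],"rotation": [0,0,0],"claw": 52},
    {"translation": [35,0,0],"rotation": [0,0,0],"claw": 52},
  ],
)

```text
clock: 20.8
tool_pos: [0.4983, -0.0332, 0.0229]
orientation: [180.0, 0.1, 178.1]
force: [2.9, 0.0, 2.4]
opening: 0.0632
gripper_force: 30.0
```

Emit:
arm_command(
  steps=[
    {"translation": [6,0,0],"rotation": [0,0,0],"claw": 52},
    {"translation": [11,0,0],"rotation": [0,0,0],"claw": 52},
    {"translation": [11,0,0],"rotation": [0,0,0],"claw": 52},
  ],
)

```text
clock: 21.1
tool_pos: [0.487, -0.0328, 0.0228]
orientation: [180.0, -0.0, 178.1]
force: [-1.3, 2.1, 7.7]
opening: 0.0637
gripper_force: 30.0
```

```bash
python3 st.py 11|grep copper; python3 go.py 395.7 -334.2 150 -166.3
```

```text
top copper 592 [445.  -33.3] [63.9 62.8] -1.9 z [0.0376 0.0402 0.043 ]
side copper 570 [443.1 -26.1] [65.7 59.3] 87.0 z [0.0362 0.0382 0.0401]
at [487.  -32.8  22.8] [-1.8000e+02 -6.0000e-02  1.7807e+02] t 21.2 open 63.4 gf 30.001974999904633 F [-2.4  3.  10.1] j [  19.   17.  -37.   -0.  -36. -111.]
shift [  81.2 -304.3 -127.1] turn [ 0.   -0.01 -3.13] rows 6.8
```

Emit:
arm_command(
  steps=[
    {"translation": [0,0,-10],"rotation": [0,0,0],"claw": 52},
    {"translation": [0,0,-30],"rotation": [0,0,0],"claw": 52},
    {"translation": [0,0,-60],"rotation": [0,0,0],"claw": 52},
    {"translation": [0,-5,-95],"rotation": [0,0,0],"claw": 52},
    {"translation": [8,-35,-125],"rotation": [0,0,0],"claw": 52},
  ],
)

```text
clock: 21.7
tool_pos: [0.4782, -0.0668, 0.1488]
orientation: [-180.0, -0.1, 178.2]
force: [1.7, -0.5, -3.9]
opening: 0.0636
gripper_force: 30.0
```

Emit:
arm_command(
  steps=[
    {"translation": [12,-40,0],"rotation": [0,0,-0.6],"claw": 52},
    {"translation": [24,-80,0],"rotation": [0,0,-1.2],"claw": 52},
    {"translation": [36,-120,0],"rotation": [0,0,-1.8],"claw": 52},
    {"translation": [48,-160,0],"rotation": [0,0,-2.4],"claw": 52},
    {"translation": [60,-200,0],"rotation": [0,0,-3.13],"claw": 52},
  ],
)

```text
clock: 22.2
tool_pos: [0.4094, -0.2664, 0.1471]
orientation: [179.9, -0.1, -166.2]
force: [1.5, -0.1, -1.8]
opening: 0.0636
gripper_force: 30.0
```

```bash
python3 go.py 396 -334.2 80 -166.3
```

```text
at [ 409.4 -266.4  147.1] [ 1.7989e+02 -1.3000e-01 -1.6618e+02] t 22.2 open 63.6 gf 30.00017076730728 F [ 1.5 -0.1 -1.8] j [-10.   7. -29.  -0. -54. -66.]
shift [ 29.  -62.8  67. ] turn [ 0.02 -0.03  0.02] rows 1.9
```

Emit:
arm_command(
  steps=[
    {"translation": [15,-32,0],"rotation": [0,0,0],"claw": 52},
    {"translation": [29,-62,0],"rotation": [0,0,0],"claw": 52},
    {"translation": [29,-63,30],"rotation": [0,0,0],"claw": 52},
    {"translation": [29,-63,60],"rotation": [0,0,0],"claw": 52},
    {"translation": [29,-63,90],"rotation": [0,0,0],"claw": 52},
  ],
)

```text
clock: 22.7
tool_pos: [0.3966, -0.3333, 0.0561]
orientation: [179.9, -0.1, -166.4]
force: [0.6, -0.2, -3.8]
opening: 0.0633
gripper_force: 30.0
```

Emit:
arm_command(
  steps=[
    {"translation": [0,0,25],"rotation": [0,0,0],"claw": 52},
    {"translation": [0,0,32],"rotation": [0,0,0],"claw": 52},
    {"translation": [0,0,32],"rotation": [0,0,0],"claw": 52},
    {"translation": [0,0,32],"rotation": [0,0,0],"claw": 52},
  ],
)

```text
clock: 23.1
tool_pos: [0.3989, -0.3337, 0.0264]
orientation: [-180.0, 0.0, -166.3]
force: [0.4, -0.4, -3.5]
opening: 0.0634
gripper_force: 30.0
```

```bash
python3 go.py 396 -334.2 8.5 -166.3;  python3 -c "
from h import *
snap('top','top12');snap('side','side12')
a=cv2.imread('pics/top12.png')[250:370,380:540];b=cv2.imread('pics/side12.png')[107:227,338:498]
cv2.imwrite('pics/c12.png',cv2.resize(np.hstack([a,b]),None,fx=2.5,fy=2.5,interpolation=2))"
```

```text
at [ 398.9 -333.7   26.4] [-1.7998e+02  1.0000e-02 -1.6627e+02] t 23.1 open 63.4 gf 29.999394714832306 F [ 0.4 -0.4 -3.5] j [-18.  19. -33.   0. -38. -58.]
shift [ 3.   0.2 17.9] turn [-0.    0.    0.01] rows 0.4
```

View pics/c12.png

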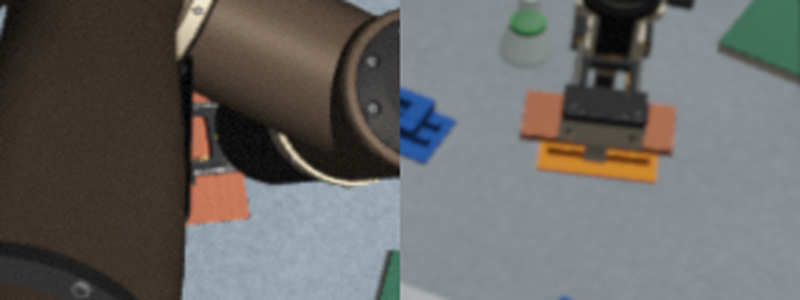

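The collector overhangs the orange rest about equally at both ends and is parallel to it. I'll lower and release it.

Emit:
arm_command(
  steps=[
    {"translation": [2.5,0,7],"rotation": [0,0,0],"claw": 52},
    {"translation": [2.5,0,13],"rotation": [0,0,0],"claw": 52},
    {"translation": [2.5,0,16],"rotation": [0,0,0],"claw": 52},
    {"translation": [2.5,0,18],"rotation": [0,0,0],"claw": 52},
    {"translation": [2.5,0,18],"rotation": [0,0,0],"claw": 52},
  ],
)

```text
clock: 23.7
tool_pos: [0.3958, -0.3341, 0.0079]
orientation: [180.0, -0.0, -166.3]
force: [-2.4, 2.5, 3.9]
opening: 0.0638
gripper_force: 30.0
```

Emit:
arm_command(
  steps=[
    {"translation": [0,0,0],"rotation": [0,0,0],"claw": 68},
    {"translation": [0,0,0],"rotation": [0,0,0],"claw": 76},
    {"translation": [0,0,0],"rotation": [0,0,0],"claw": 82},
    {"translation": [0,0,0],"rotation": [0,0,0],"claw": 87},
    {"translation": [0,0,-5],"rotation": [0,0,0],"claw": 87},
  ],
)

```text
clock: 24.2
tool_pos: [0.3958, -0.334, 0.0122]
orientation: [180.0, -0.1, -166.3]
force: [0.4, 0.5, -1.0]
opening: 0.086
gripper_force: 0.0
```

Emit:
arm_command(
  steps=[
    {"translation": [0,0,-35],"rotation": [0,0,0],"claw": 87},
    {"translation": [0,0,-80],"rotation": [0,0,0],"claw": 87},
    {"translation": [0,10,-125],"rotation": [0,0,0],"claw": 87},
    {"translation": [0,50,-150],"rotation": [0,0,0],"claw": 87},
    {"translation": [0,95,-160],"rotation": [0,0,0],"claw": 87},
  ],
)

```text
clock: 24.7
tool_pos: [0.3749, -0.242, 0.1756]
orientation: [-179.9, 0.2, -166.4]
force: [1.6, 2.0, -0.2]
opening: 0.0869
gripper_force: 0.0
```

Emit:
arm_command(
  steps=[
    {"translation": [-12,48,0],"rotation": [0,0,0],"claw": 87},
    {"translation": [-24,96,0],"rotation": [0,0,0],"claw": 87},
    {"translation": [-36,144,0],"rotation": [0,0,0],"claw": 87},
    {"translation": [-48,190,0],"rotation": [0,0,0],"claw": 87},
    {"translation": [-48,190,0],"rotation": [0,0,0],"claw": 87},
  ],
)

```text
clock: 25.2
tool_pos: [0.3759, -0.041, 0.1736]
orientation: [180.0, 0.2, -165.8]
force: [0.5, -0.8, 1.6]
opening: 0.0872
gripper_force: 0.0
```

```bash
python3 st.py 13; for a in "orange .025" "blue .031" "black .031"; do echo $a; python3 fit.py 13 $a; done; python3 go.py
python3 - <<'E'
from h import *
a=cv2.imread('pics/top13.png')[90:390,140:540];b=cv2.imread('pics/side13.png')[90:390,140:540]
cv2.imwrite('pics/c13.png',np.vstack([np.hstack([a,b])]))
E
```

```text
top graphite 26 [597.3 -38.1] [86.5 25.7] -88.7 z [0.0484 0.0492 0.051 ]
orange .025
top part 1700 [ 396.3 -334.2] [148.2  66.3] 13.9 z [0.0232 0.0258 0.0285]
top rest+part 1875 [ 397.8 -337.2] [151.3  74.9] 13.9 z [0.0193 0.0256 0.0284]
blue .031
top part 541 [ 607.5 -289.5] [82.8 54.3] -4.7 z [0.0277 0.0314 0.0343]
top rest+part 1299 [ 607.3 -289.8] [119.7  71.3] -4.9 z [0.0023 0.0144 0.033 ]
side part 390 [ 608.2 -278.3] [83.5 57.8] -5.2 z [0.0252 0.0284 0.0306]
side rest+part 960 [ 607.3 -291.3] [116.9  86.6] -5.2 z [0.     0.0171 0.0298]
black .031
top part 588 [410.5 339.8] [69.4 62.3] 3.5 z [0.0283 0.0309 0.0334]
top rest+part 713 [417.7 346.3] [76.  72.6] -81.9 z [0.0039 0.0303 0.0332]
side part 1772 [398.2 346.2] [96.3 60.2] 3.7 z [0.0278 0.03   0.032 ]
side rest+part 2581 [397.2 343.5] [117.7  76.8] 6.3 z [0.0016 0.029  0.0317]
at [375.4 -44.5 173.1] [ 1.7999e+02  6.0000e-02 -1.6602e+02] t 25.3 open 87.4 gf 0.0 F [ 0.5 -0.3 -0.3] j [  24.   -6.  -38.    0.  -58. -100.]
```

View pics/c13.png

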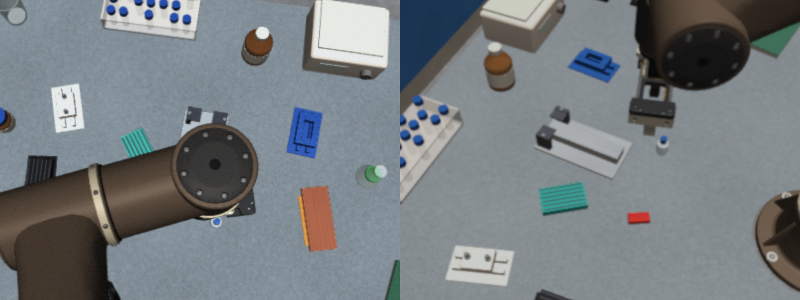

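All four parts lie on their rests. By the top view the collector is about 2.5 mm off centre and level, and the flask still stands where it was. I'll hand in the job.

```bash
python3 -c "
from plant import ctrl
print(ctrl.close_job())"
```

```text
the job is handed in; nothing more can be done
None
```

I handed in the job at about 25 s on the robot's clock (no verdict came back): all four parts measured within about 5 mm of centre on their own rests, the collector was slid about 47 mm clear of the clips before lifting, and the flask was still standing where it was.

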